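# Dispense an urn-cleaning tablet into the measuring cup

### The job

Stand the steel measuring cup on the counter centred under the outlet of the tablet dispenser and let go of it. Then push the dispenser's plunger gently down, past its soft first stop and on into the stiffer second stop, until a cleaning tablet drops into the cup, and let the plunger come all the way up again. Do not force the plunger beyond the second stop, and leave the cup under the outlet and everything else on the counter where it is.

Things in the scene. Friction and masses are not known exactly. Their poses are not given: they have to be found in the camera images.
- dispenser: Fixed tablet dispenser. Origin on the counter under its middle, z up, robot roughly to its -x. Grey pillar x -45 to 45, y -90 to 0 mm carries a steel head x -45 to 45, y -90 to 85, z 75 to 150 mm; the overhang beyond y = 0 is open beneath (75 mm high) to -x, +x and +y. On the overhang a clear tablet tube, 44 mm wide, to z 198 mm. Takes at most 25 N from the robot.
- outlet (a point): Centre of the 36 mm square outlet in the underside of the dispenser's overhang, 75 mm above the counter, at x 0, y 45 mm of the dispenser. The lowest tablet falls straight down from it.
- plunger: Plunger on the dispenser's pillar side: round black cap, diameter 46 mm, 12 mm thick, on a thin stem; pressed straight down, a spring returns it. Origin at the centre of the cap's top, at rest at x 0, y -45, z 235 mm of the dispenser. It meets 2 to 4 N until the first stop, all in all 19 to 50 mm of travel. More than 25 N damages it.
- gland (a point): Centre of the top of the fixed black collar round the plunger stem, z 158 mm of the dispenser. Stops: after 6 to 36 mm of travel (varies, unseen) the soft first, a step of 2 N, yields 6 mm up to about 8 N in all and drops nothing; then the second, a step to about 9 N, then 1.3 N per mm. At 11 to 14 N the tablet drops; after 7.5 mm (about 18 N) it is solid.
- tablet: Lowest round white cleaning tablet, diameter 28 mm, 12 mm thick, 15 g; origin at the centre of its underside. At the start it lies in the dispenser just above the outlet, 81 mm above the counter.
- cup: Steel measuring cup, outside diameter 66 mm, 50 mm tall, wall 3 mm, floor 5 mm, about 0.13 kg; origin at the centre of its underside, z up. Its stick handle points along its -x: a level bar 12 mm wide (y) and 8 mm thick (z 38 to 46 mm), from the wall to x = -146 mm.
- cup_grip (a point): Point on the handle's middle line to pinch from above, at x -115, y 0, z 42 mm of the cup.
- mug: White mug, 80 mm wide, 90 mm tall, bystander; origin under its centre.
- sugar_jar: Glass jar with a steel cap, 70 mm wide, 120 mm tall, bystander; origin under its centre.
- spoon: Steel spoon lying flat, 170 mm long, bystander; origin under its middle.
- bowl: Blue bowl, 130 mm wide, 55 mm tall, bystander; origin under its centre.
- creamer: White bottle, 66 mm wide, 170 mm tall, bystander; origin under its centre.
- airpot_lid: Flat round black lid, 80 mm wide, 22 mm tall, bystander; origin under its centre.
Mind the look-alikes: they are no part of the job. Leave any turquoise look-alike of the cup alone.

How it is judged:
By the outcome, as a careful person would: the job done as asked, in the order asked, and still so for the second after the job is handed in, with the robot touching nothing.
It also fails if it takes over 64 s, if anything falls off the work surface, if the arm or the gripper's body presses on something with over 40 N, if the wrist force passes 120 N, or if a joint passes its speed limit or range.

### The arm

A 6-joint arm with a two-finger parallel gripper is mounted at the origin on the work surface. World frame = base frame: x ahead of the robot, y to its left, z up, the work surface at z = 0. Lengths are in m, angles in rad, forces in N, time in s.
With the tool pointing down it reaches from about 0.275 to 0.725 m from the base axis. Payload 5.6 kg.
Tool frame: the origin (TCP) lies midway between the tips of the shut fingers; the grasp point (between the pads) lies manip.pinch_z behind it (manip.pinch_z is the distance from the TCP to the grasp point, in m); z points along the fingers, y is the line along which they close (so a half turn about z gives the same grasp; the last joint's range is limited). The gripper opens to 85 mm and grips with 20 to 120 N. Pads are 22 mm wide; open, the fingers measure 114 mm over their backs; the gripper's body (76 mm by 85 mm) begins 54 mm behind the grasp point. The pads swing forward as they close: fully open they stand 13 mm farther back than shut.
Start: joints at [1.519, 0.255, 0.108, 0, -1.424, -0.285], TCP at [0.182, 0.519, 0.231] pointing down, gripper open.
Joint ranges: [-2.95, 2.95], [-1.21, 1.97], [-1.09, 1.5], [-2.87, 1.71], [-2.94, -0.07], [-3.05, 3.05]. Speed limits (rad/s): [2.57, 2.57, 3.14, 3.14, 3.14, 3.14].

### API

Orientations are given as a rotation vector (axis times angle).
In Python, from rig import manip gives the robot as it stands.
- The arm moves only by the tool step_arm, never from a script. Its argument "targets" is a list of rows, each an object of numbers: "dx", "dy", "dz": the shift along the tool's x, y, z in cm; "roll": the turn about the tool's z in rad; "gripper": the finger opening in cm, from 0 to 8.54. In form: [{"dx": .., "dy": .., "dz": .., "roll": .., "gripper": ..}, ...]. A call has 1 to 5 rows; each row shifts and turns the commanded pose from where the row before left it, along the tool's axes as they then stand; what a row does not reach is not made up. A row lasts 1/8 s, in which the tool goes at most 62.5 mm and 10.7 degrees, less where a joint would pass 70% of its speed; a pose out of reach is approached as far as the arm can. A call is refused whole if a number of a shift passes 6.25 or a number of a turn 0.188, either way. A call with a gripper value outside its range is refused whole. The fingers move at their own pace and stop on an object; the grip force is fixed at half the most. Time passes only in rows, so rows that do not move let the fingers close. It gives the time, the measured TCP pose, the force, the opening and the grip force at its end, in the units of the state.
- manip.observe(): the state, without advancing time (a new reading comes with each control period).
- manip.get_image(name): name is "scene" or "side" or "wrist"; returns the picture (420x560x3 uint8, red, green, blue); there is no depth.
- manip.calibration(name): a dict with "camera_matrix" (3x3 intrinsics, pixels), "R" (3x3) and "t" (3): a world point X has camera coordinates R X + t; the wrist camera has in their place "mount" (4x4, takes a point from camera to tool coordinates, whose origin is the TCP and whose axes are the flange's). Camera axes: x right, y down, z forward; pixel columns grow to the right and rows downward; lengths in m; the calibration is good to about 2 mm. A picture is of the moment at which its call begins: read the wrist's pose just before it. calibration takes no time and is no camera call.
- manip.close_job(): hands the job in; it is judged then, once.
Trained networks look in the newest picture that a camera, given by its name, has taken for a name from the list of things; names that differ only in an ending like _2 or _b are one class to them, and where a whole thing is asked for, a point or a joint stands for the part that bears it (a point fixed in the world has none). Each returns a list of dicts, best first, with "p" (0 to 1); they miss things now and then, are a little off and sometimes report something else, mostly with a low value. They report only what shows in the picture. A call takes as long as a camera call. They do not tell look-alikes from the thing itself.
- manip.find_in(camera, query): "bbox" ([left, top, right, bottom] in pixels, round what is visible of it).
The state is a dict: "clock": time; "q": joint angles; "dq": joint speeds; "joint_torque": joint torques, N m; "position": TCP position; "tool_rot": TCP orientation; "ft_force": force on the tool from outside, world axes, zero at the start; "ft_torque": the same for the moment, N m; "width": finger opening in m; "grasp_force": force on a finger pad.
Only numpy, scipy, OpenCV 4.12 (cv2) and the standard library are available. Lean on these libraries where they do the work, as an engineer would, in place of code of your own. Each camera call takes 0.05 s, during which the arm holds its last target. There are 200 camera calls.

## Working session

There is one attempt and no reset: what is moved stays moved. The work goes in short steps, Python scripts to look and compute and a tool call to move; the robot and the scene stay as the last step left them, time stands still between calls to the robot, and variables do not carry over. Pictures are saved under pics/ and viewed, at most 10 in all, crops included, and the job is handed in when it is done.

Besides the shell and the picture viewer there is one more tool, called after "Emit:" as name(argument=value, ...), one argument or row to a line, values as JSON. step_arm: Moves the arm, as the interface text tells. Its arguments: {"type":"object","properties":{"targets":{"type":"array"}},"required":["targets"]}

```bash
mkdir -p pics; ls
cat > h.py <<'E'
import numpy as np,cv2
from rig import manip
def snap(n,f): 
    im=manip.get_image(n); cv2.imwrite(f'pics/{f}.png',im[:,:,::-1]); return im
def ray(n,u,v):
    c=manip.calibration(n);K=np.array(c['camera_matrix']);R=np.array(c['R']);t=np.array(c['t'])
    return -R.T@t, R.T@np.linalg.inv(K)@np.array([u,v,1.])
def atz(n,u,v,z):
    o,d=ray(n,u,v); return o+d*(z-o[2])/d[2]
def proj(n,X):
    c=manip.calibration(n);p=np.array(c['camera_matrix'])@(np.array(c['R'])@np.array(X)+np.array(c['t'])); return p[:2]/p[2]
E
python3 - <<'E'
from h import *
ims=[snap(n,n+'0') for n in('scene','side')]
o=manip.observe();print(o['position'],o['tool_rot'],o['clock'],manip.pinch_z)
for n in('scene','side'):
    print(n,-np.array(manip.calibration(n)['R']).T@np.array(manip.calibration(n)['t']))
    for q in('dispenser','plunger','cup','gland','outlet','tablet','cup_grip'):
        print(n,q,[(np.round(d['bbox']).tolist(),round(d['p'],2)) for d in manip.find_in(n,q)][:4])
E
```

```text
pics
[0.1815517  0.51870202 0.23048886] [ 3.09547038e+00 -5.26311995e-01 -3.17013347e-04] 0.1 0.0187
scene [ 1.07495164 -0.20084518  1.22155716]
scene dispenser [([200.0, 238.0, 270.0, 309.0], 0.73)]
scene plunger [([205.0, 250.0, 222.0, 268.0], 0.7), ([408.0, 204.0, 450.0, 240.0], 0.7), ([328.0, 182.0, 352.0, 237.0], 0.54)]
scene cup [([300.0, 120.0, 338.0, 156.0], 0.76), ([218.0, 340.0, 281.0, 368.0], 0.74), ([329.0, 184.0, 354.0, 236.0], 0.58)]
scene gland [([197.0, 235.0, 270.0, 310.0], 0.81), ([236.0, 199.0, 273.0, 238.0], 0.55)]
scene outlet [([200.0, 240.0, 268.0, 308.0], 0.73)]
scene tablet []
scene cup_grip [([298.0, 123.0, 343.0, 152.0], 0.82), ([327.0, 184.0, 352.0, 233.0], 0.66)]
side [ 0.19300694 -1.32617517  1.04269633]
side dispenser [([253.0, 207.0, 298.0, 224.0], 0.68), ([308.0, 216.0, 358.0, 300.0], 0.63), ([352.0, 304.0, 380.0, 364.0], 0.43)]
side plunger [([332.0, 221.0, 348.0, 247.0], 0.62)]
side cup [([250.0, 202.0, 298.0, 226.0], 0.74), ([387.0, 252.0, 412.0, 292.0], 0.62), ([186.0, 192.0, 206.0, 231.0], 0.59)]
side gland [([309.0, 217.0, 357.0, 297.0], 0.98)]
side outlet [([311.0, 214.0, 356.0, 301.0], 0.79)]
side tablet []
side cup_grip [([388.0, 250.0, 408.0, 292.0], 0.94), ([188.0, 202.0, 209.0, 227.0], 0.87), ([251.0, 204.0, 298.0, 222.0], 0.84)]
```

View pics/scene0.png

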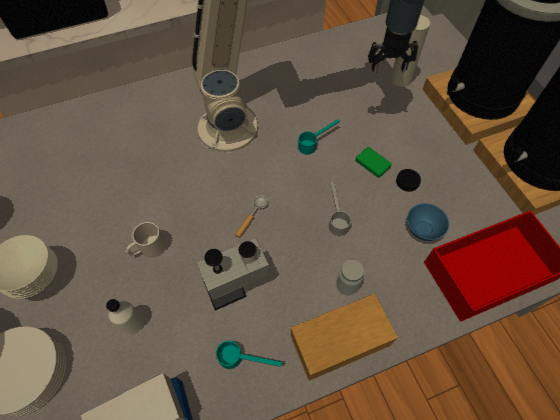

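View pics/side0.png

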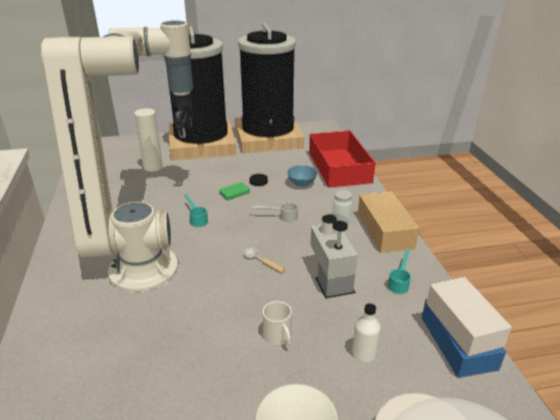

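The pictures show three candidates for the cup. In scene, the turquoise ones are at (308,142) and (230,353) and the steel one is at (340,222). The steel one fits the description, with its handle running up to (334,184). The dispenser is at (235,270), with its plunger at about (213,258) and its tube at about (248,250). I'll confirm with an enlarged crop.

Run:
```python
from h import *
a=cv2.imread('pics/scene0.png')[175:315,190:360]
b=cv2.imread('pics/side0.png')[195:305,245:365]
cv2.imwrite('pics/c1.png',cv2.resize(a,(680,560),interpolation=cv2.INTER_CUBIC))
cv2.imwrite('pics/c2.png',cv2.resize(b,(600,550),interpolation=cv2.INTER_CUBIC))
print(atz('scene',340,217,.05),atz('scene',334,185,.046),atz('side',289,210,.05))
print(atz('scene',213,257,.235),atz('scene',248,249,.198),atz('side',341,226,.235),atz('side',329,219,.198))
```

```text
[0.52589032 0.20395989 0.05      ] [0.40774035 0.23938526 0.046     ] [0.52723623 0.17449199 0.05      ]
[ 0.5972276  -0.20502109  0.235     ] [ 0.59183964 -0.11290493  0.198     ] [ 0.59408039 -0.21702062  0.235     ] [ 0.58738955 -0.12276781  0.198     ]
```

View pics/c1.png

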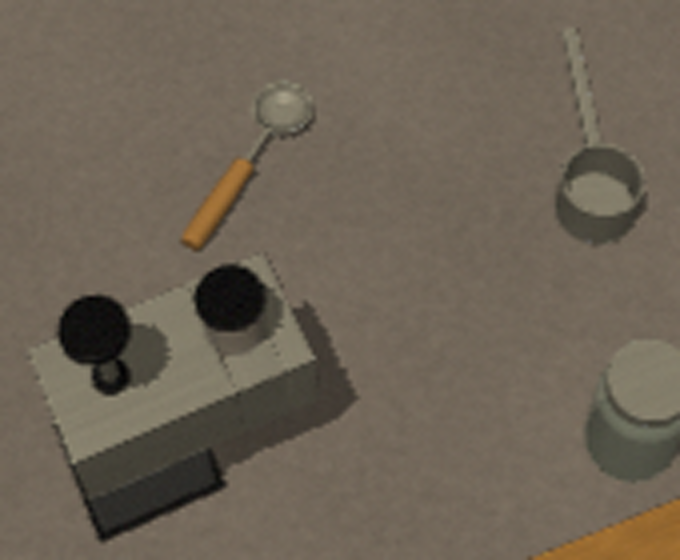

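View pics/c2.png

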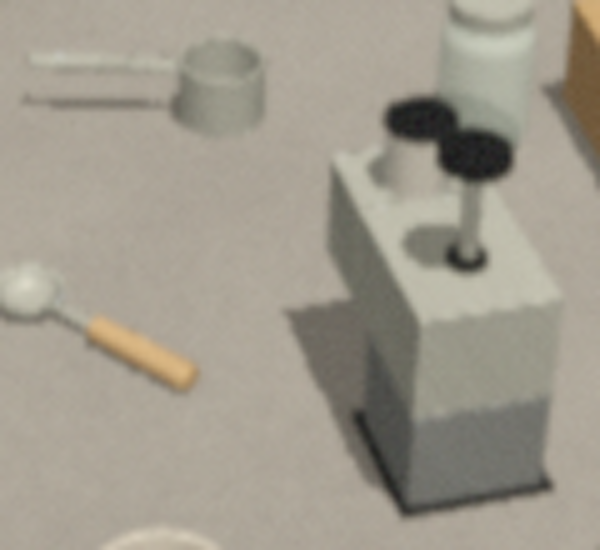

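The crops confirm the steel-grey cup at scene (340,222), with no turquoise on it. Now I'll fit the poses in both views.

```bash
cat > fit.py <<'E'
from h import *
from scipy.optimize import least_squares
S=lambda u,v:('scene',190+u/4-.4,175+v/4-.4)
D=lambda u,v:('side',245+u/5-.4,195+v/5-.4)
def W(p,L):
    c,s=np.cos(p[2]),np.sin(p[2]); return [p[0]+c*L[0]-s*L[1],p[1]+s*L[0]+c*L[1],L[2]]
def fit(obs,p0,name):
    f=lambda p:np.concatenate([proj(o[0],W(p,L))-o[1:] for L,o in obs])
    r=least_squares(f,p0,loss='soft_l1');print(name,np.round(r.x,4));print(np.round(f(r.x).reshape(-1,2),1).tolist());return r.x
if __name__=='__main__':
    o=[((0,-.045,.235),S(94,329)),((0,.045,.198),S(230,297)),((-.045,.085,.15),S(265,253)),((.045,.085,.15),S(316,357)),((.045,-.09,.15),S(75,462)),((-.045,-.09,.15),S(30,350))]
    d=[((0,-.045,.235),D(475,153)),((0,.045,.198),D(421,117)),((-.045,.085,.15),D(335,155)),((-.045,-.09,.15),D(420,320)),((.045,-.09,.15),D(560,297)),((0,-.045,.158),D(466,256))]
    for n,x in(('both',o+d),('scene',o),('side',d)): fit(x,[.58,-.16,0],n)
    a=np.linspace(0,2*np.pi,72);cir=[(.033*np.cos(t),.033*np.sin(t),z) for t in a for z in(0,.05)]
    B={'scene':np.array([*S(556,146)[1:],*S(646,243)[1:]]),'side':np.array([*D(175,38)[1:],*D(267,135)[1:]])}
    T={'scene':S(570,30)[1:],'side':D(28,60)[1:]}
    def g(p,ns):
        r=[]
        for n in ns:
            q=np.array([proj(n,W(p,L)) for L in cir]);r+=list(np.r_[q.min(0),q.max(0)]-B[n]);r+=list(proj(n,W(p,(-.146,0,.044)))-T[n])
        return np.array(r)
    for ns in(['scene','side'],['scene'],['side']):
        r=least_squares(g,[.53,.19,0],args=(ns,),loss='soft_l1');print(ns,np.round(r.x,4),'grip',np.round(W(r.x,(-.115,0,.042)),4),np.round(g(r.x,ns),1))
E
python3 fit.py
```

```text
both [ 0.5925 -0.1595  0.0502]
[[-0.2, -0.8], [0.1, -0.2], [-0.2, -0.6], [0.0, 0.5], [-0.9, 0.3], [-0.9, -0.5], [0.3, -1.6], [0.3, -0.5], [-0.8, -0.5], [-0.0, -0.3], [1.0, -0.3], [0.4, -1.0]]
scene [ 0.5933 -0.1589  0.059 ]
[[0.2, -0.5], [0.4, -0.1], [-0.1, -0.6], [0.4, 0.4], [-0.3, 0.7], [-0.6, -0.0]]
side [ 0.5912 -0.1626  0.0374]
[[0.0, -1.0], [0.4, 0.0], [-0.6, -0.0], [-0.6, 0.4], [0.6, 0.6], [0.1, -0.3]]Traceback (most recent call last):
  File "fit.py", line 23, in <module>
    r=least_squares(g,[.53,.19,0],args=(ns,),loss='soft_l1');print(ns,np.round(r.x,4),'grip',np.round(W(r.x,(-.115,0,.042)),4),np.round(g(r.x,ns),1))
    return func(*args, **kwargs)
    result = trf(vector_fun.fun, vector_fun.jac, x0, f0, J0, lb, ub, ftol, xtol,
                 gtol, max_nfev, x_scale, loss_function, tr_solver,
                 tr_options.copy(), verbose, callback=callback_wrapped)
    return trf_no_bounds(
        fun, jac, x0, f0, J0, ftol, xtol, gtol, max_nfev, x_scale,
        loss_function, tr_solver, tr_options, verbose, callback=callback)
    J = jac(x)
    self._update_jac()
    ~~
[... 704 characters left out ...]
^^^^^
    f = np.atleast_1d(self.fun(x, *self.args, **self.kwargs))
                      ~~~~~~~~^^^^^^^^^^^^^^^^^^^^^^^^^^^^^^
    return np.atleast_1d(self.fun(x))
                         ~~~~~~~~^^^
    return self.f(x, *self.args, **self.kwargs)
           ~~~~~~^^^^^^^^^^^^^^^^^^^^^^^^^^^^^^
  File "fit.py", line 20, in g
    q=np.array([proj(n,W(p,L)) for L in cir]);r+=list(np.r_[q.min(0),q.max(0)]-B[n]);r+=list(proj(n,W(p,(-.146,0,.044)))-T[n])
                ~~~~^^^^^^^^^^
  File "h.py", line 11, in proj
    c=manip.calibration(n);p=np.array(c['camera_matrix'])@(np.array(c['R'])@np.array(X)+np.array(c['t'])); return p[:2]/p[2]
ValueError: time passes only in moves, steps and waits
```

```bash
sed -i 's/^def ray/C={n:manip.calibration(n) for n in("scene","side")}\ndef ray/; s/c=manip.calibration(n)/c=C[n]/' h.py; python3 fit.py | tail -6; python3 -c "
from h import *
o=manip.observe();print(o['clock'],o['ft_force'])"
```

```text
[[0.2, -0.5], [0.4, -0.1], [-0.1, -0.6], [0.4, 0.4], [-0.3, 0.7], [-0.6, -0.0]]
side [ 0.5912 -0.1626  0.0374]
[[0.0, -1.0], [0.4, 0.0], [-0.6, -0.0], [-0.6, 0.4], [0.6, 0.6], [0.1, -0.3]]
['scene', 'side'] [ 0.5335  0.2018 -0.2564] grip [0.4222 0.231  0.042 ] [-0.1 -1.  -0.1  0.5 -0.3 -0.3  0.7 -0.9 -0.1  0.3  0.2 -0.6]
['scene'] [ 0.5346  0.2016 -0.2612] grip [0.4235 0.2313 0.042 ] [-0.  -0.7  0.1  0.8 -0.  -0.1]
['side'] [ 0.5322  0.2001 -0.2409] grip [0.4206 0.2275 0.042 ] [ 0.5 -0.6 -0.3  0.6 -0.1 -0. ]
0.8 [ 0.41912278 -0.52548344 -0.0313855 ]
```

Emit:
step_arm(
  targets=[
    {"roll": -0.08, "gripper": 5.0},
    {"dx": 3.8, "dy": 2.7},
    {"dx": 3.8, "dy": 2.7},
    {"dx": 3.8, "dy": 2.7},
    {"dx": 3.8, "dy": 2.7},
  ],
)

```text
$.targets[0]: bad value
```

Emit:
step_arm(
  targets=[
    {"dx": 3.8, "dy": 2.7},
    {"dx": 3.8, "dy": 2.7},
    {"dx": 3.8, "dy": 2.7},
    {"dx": 3.8, "dy": 2.7},
    {},
  ],
)

```text
$.targets[0]: bad value
```

```bash
cat > to.py <<'E'
import sys
from h import *
from scipy.spatial.transform import Rotation as Ro
o=manip.observe();R=Ro.from_rotvec(o['tool_rot']).as_matrix();p=o['position']
yaw=np.arctan2(R[1,0],R[0,0]);print('t',round(o['clock'],2),'pos',np.round(p,4),'yaw',round(yaw,4),'zdir',np.round(R[:,2],3),'w',o['width'],'F',np.round(o['ft_force'],1),'g',o['grasp_force'])
if len(sys.argv)>3:
    t=np.array([float(a) for a in sys.argv[1:4]]);print('tool delta cm',np.round(R.T@(t-p)*100,2))
    if len(sys.argv)>4: 
        y=float(sys.argv[4]);c,s=np.cos(y),np.sin(y);Q=np.array([[c,s,0],[s,-c,0],[0,0,-1]]);print('roll',round(yaw-y,4),'delta after roll',np.round(Q.T@(t-p)*100,2))
E
python3 to.py .422 .231 .0235 -.256
python3 - <<'E'
from h import *
im=snap('wrist','w1');print(manip.find_in('wrist','cup'))
E
```

```text
t 0.8 pos [0.1817 0.5191 0.2313] yaw -0.3368 zdir [ 0.  0. -1.] w 0.08542700475831443 F [ 0.4 -0.5 -0. ] g 0.0
tool delta cm [32.2  19.26 20.78]
roll -0.0808 delta after roll [30.54 21.79 20.78]
[{'bbox': [420.3, 31.8, 559.0, 170.2], 'p': 0.89}]
```

View pics/w1.png

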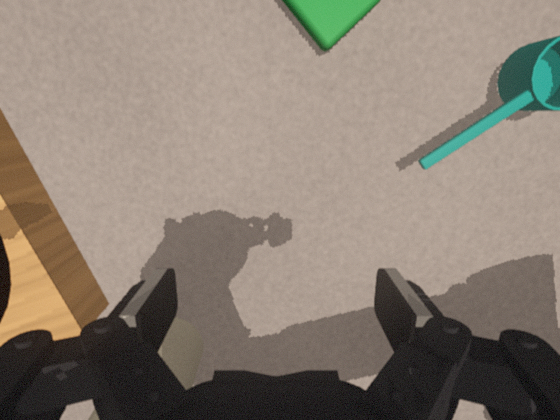

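The moves were refused because every row needs all its keys. The wrist picture therefore still shows the start view, with the turquoise look-alike at (540,75).

Emit:
step_arm(
  targets=[
    {"dx": 0, "dy": 0, "dz": 0, "roll": -0.08, "gripper": 5.0},
    {"dx": 3.8, "dy": 2.7, "dz": 0, "roll": 0, "gripper": 5.0},
    {"dx": 3.8, "dy": 2.7, "dz": 0, "roll": 0, "gripper": 5.0},
    {"dx": 3.8, "dy": 2.7, "dz": 0, "roll": 0, "gripper": 5.0},
    {"dx": 3.8, "dy": 2.7, "dz": 0, "roll": 0, "gripper": 5.0},
  ],
)

```text
clock: 1.52
position: [0.3021, 0.3748, 0.2314]
tool_rot: [-3.115, 0.402, -0.0]
ft_force: [1.5, 1.0, 1.0]
width: 0.0499
grasp_force: 0.0
```

Emit:
step_arm(
  targets=[
    {"dx": 3.8, "dy": 2.7, "dz": 0, "roll": 0, "gripper": 5.0},
    {"dx": 3.8, "dy": 2.7, "dz": 2, "roll": 0, "gripper": 5.0},
    {"dx": 3.8, "dy": 2.7, "dz": 4, "roll": 0, "gripper": 5.0},
    {"dx": 3.8, "dy": 2.7, "dz": 4, "roll": 0, "gripper": 5.0},
    {"dx": 0, "dy": 0, "dz": 0, "roll": 0, "gripper": 5.0},
  ],
)

```text
clock: 2.15
position: [0.4203, 0.2294, 0.1281]
tool_rot: [3.11, -0.409, -0.007]
ft_force: [-0.7, -0.8, 0.2]
width: 0.0498
grasp_force: 0.0
```

```bash
python3 to.py .422 .231 .0235 -.256
python3 - <<'E'
from h import *
im=snap('wrist','w2');print(manip.find_in('wrist','cup'));c=manip.calibration('wrist');print(c)
E
```

```text
t 2.15 pos [0.4203 0.2294 0.1281] yaw -0.2613 zdir [-0.005 -0.005 -1.   ] w 0.049780883773930376 F [-0.7 -0.8  0.2] g 0.0
tool delta cm [ 0.16 -0.26 10.46]
roll -0.0053 delta after roll [ 0.12 -0.2  10.46]
[{'bbox': [217.5, 3.6, 325.6, 262.3], 'p': 0.6}]
{'camera_matrix': array([[336.66109052,   0.        , 275.41242147],
       [  0.        , 336.66109052, 211.20539676],
       [  0.        ,   0.        ,   1.        ]]), 'mount': array([[ 5.62633919e-04, -9.58637477e-01, -2.84629358e-01,
         7.26662587e-02],
       [ 9.99999806e-01,  6.15588922e-04, -9.65915887e-05,
        -2.08893945e-04],
       [ 2.67810996e-04, -2.84629248e-01,  9.58637637e-01,
        -1.42067708e-01],
       [ 0.00000000e+00,  0.00000000e+00,  0.00000000e+00,
         1.00000000e+00]])}
```

View pics/w2.png

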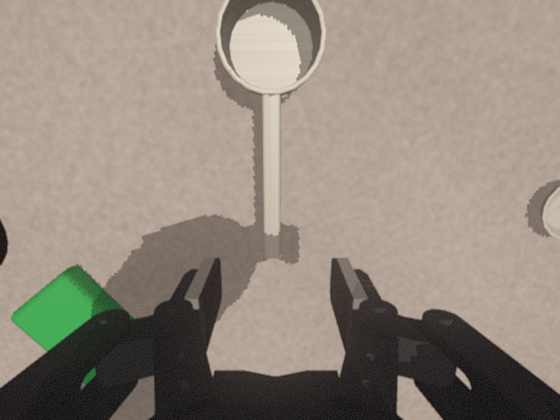

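The wrist view shows the steel cup with its rim centred at about (271,38). The handle runs from (271,95) to its tip at (272,258), in line with the fingers.

```bash
cat >> h.py <<'E'
from scipy.spatial.transform import Rotation as Ro
def wat(u,v,z,c=None):
    c=manip.calibration('wrist');o=manip.observe();R=Ro.from_rotvec(o['tool_rot']).as_matrix();M=np.array(c['mount'])
    d=R@M[:3,:3]@np.linalg.inv(c['camera_matrix'])@np.array([u,v,1.]);p=R@M[:3,3]+o['position'];return p+d*(z-p[2])/d[2]
E
python3 - <<'E'
from h import *
a=wat(272,258,.045);b=wat(271.5,95,.046);r=wat(271,38,.05);print(a,b,r,np.arctan2(*(b-a)[1::-1]))
u=(b-a)[:2]/np.linalg.norm((b-a)[:2]);g=a[:2]+.031*u;print('grip',g)
E
```

```text
[0.39177522 0.24328399 0.045     ] [0.50186472 0.21428991 0.046     ] [0.53306769 0.20623193 0.05      ] -0.2575204113560831
grip [0.42175298 0.2353888 ]
```

Emit:
step_arm(
  targets=[
    {"dx": 0.1, "dy": -0.4, "dz": 2.5, "roll": 0, "gripper": 5.0},
    {"dx": 0, "dy": 0, "dz": 3, "roll": 0, "gripper": 5.0},
    {"dx": 0, "dy": 0, "dz": 2.5, "roll": 0, "gripper": 5.0},
    {"dx": 0, "dy": 0, "dz": 2.4, "roll": 0, "gripper": 5.0},
    {"dx": 0, "dy": 0, "dz": 0, "roll": 0, "gripper": 5.0},
  ],
)

```text
clock: 2.88
position: [0.4222, 0.2373, 0.0271]
tool_rot: [3.115, -0.4, -0.001]
ft_force: [-0.0, -0.1, 0.2]
width: 0.0499
grasp_force: 0.0
```

Emit:
step_arm(
  targets=[
    {"dx": 0, "dy": 0, "dz": 0, "roll": 0, "gripper": 0},
    {"dx": 0, "dy": 0, "dz": 0, "roll": 0, "gripper": 0},
    {"dx": 0, "dy": 0, "dz": 0, "roll": 0, "gripper": 0},
    {"dx": 0, "dy": 0, "dz": 0, "roll": 0, "gripper": 0},
    {"dx": 0, "dy": 0, "dz": 0, "roll": 0, "gripper": 0},
  ],
)

```text
clock: 3.5
position: [0.4232, 0.2372, 0.0278]
tool_rot: [-3.114, 0.402, -0.001]
ft_force: [-2.3, 2.7, 4.1]
width: 0.0101
grasp_force: 60.7
```

```bash
python3 to.py .422 .233 .0235 -.256
```

```text
t 3.5 pos [0.4232 0.2372 0.0278] yaw -0.2565 zdir [ 0.001  0.001 -1.   ] w 0.010137070357275658 F [-2.3  2.7  4.1] g 60.71025609970093
tool delta cm [-0.01  0.44  0.43]
roll -0.0005 delta after roll [-0.01  0.44  0.43]
```

The grip is about 4 mm too high, so I'll regrip lower.

Emit:
step_arm(
  targets=[
    {"dx": 0, "dy": 0, "dz": 0, "roll": 0, "gripper": 4},
    {"dx": 0, "dy": 0, "dz": 0, "roll": 0, "gripper": 4},
    {"dx": 0, "dy": 0.1, "dz": 0.4, "roll": 0, "gripper": 4},
    {"dx": 0, "dy": 0, "dz": 0, "roll": 0, "gripper": 0},
    {"dx": 0, "dy": 0, "dz": 0, "roll": 0, "gripper": 0},
  ],
)

```text
clock: 4.12
position: [0.4226, 0.2356, 0.0232]
tool_rot: [3.116, -0.402, -0.0]
ft_force: [-0.2, -0.1, 0.3]
width: 0.0105
grasp_force: 58.3
```

Emit:
step_arm(
  targets=[
    {"dx": 0, "dy": 0, "dz": 0, "roll": 0, "gripper": 0},
    {"dx": 0, "dy": 0, "dz": 0, "roll": 0, "gripper": 0},
    {"dx": 0, "dy": 0, "dz": 0, "roll": 0, "gripper": 0},
  ],
)

```text
clock: 4.5
position: [0.4226, 0.2356, 0.0233]
tool_rot: [-3.116, 0.402, 0.0]
ft_force: [0.5, -0.6, -0.7]
width: 0.0104
grasp_force: 58.4
```

```bash
python3 to.py
```

```text
t 4.5 pos [0.4226 0.2356 0.0233] yaw -0.2568 zdir [-0.  0. -1.] w 0.01042353225767913 F [ 0.5 -0.6 -0.7] g 58.35053086280823
```

Run:
```python
from h import *
for q in [(262,194),(270,205),(253,202),(253,214),(238,236),(235,235),(240,237)]: print(q,atz('scene',*q,.01)[:2])
for q in [(247,253),(262,262),(284,267)]: print('side',q,atz('side',*q,.01)[:2])
```

```text
(262, 194) [0.32948561 0.01451374]
(270, 205) [0.37965371 0.02394611]
(253, 202) [ 0.34767887 -0.02407941]
(253, 214) [ 0.39078276 -0.03964567]
(238, 236) [ 0.44849572 -0.11097178]
(235, 235) [ 0.44156323 -0.11864864]
(240, 237) [ 0.45422295 -0.10624976]
side (247, 253) [ 0.34400419 -0.00095759]
side (262, 262) [ 0.38595509 -0.05877877]
side (284, 267) [ 0.4523177  -0.09847824]
```

Emit:
step_arm(
  targets=[
    {"dx": 0, "dy": 0, "dz": -0.5, "roll": 0, "gripper": 0},
    {"dx": 0, "dy": 0, "dz": -0.5, "roll": 0, "gripper": 0},
    {"dx": 0.8, "dy": 1.7, "dz": 0, "roll": 0, "gripper": 0},
    {"dx": 1.4, "dy": 3, "dz": 0, "roll": 0, "gripper": 0},
    {"dx": 1.4, "dy": 3, "dz": 0, "roll": 0, "gripper": 0},
  ],
)

```text
clock: 5.12
position: [0.4377, 0.1504, 0.0333]
tool_rot: [3.116, -0.402, -0.0]
ft_force: [0.8, -0.9, -1.2]
width: 0.0106
grasp_force: 58.5
```

Emit:
step_arm(
  targets=[
    {"dx": 1.4, "dy": 3, "dz": 0, "roll": 0, "gripper": 0},
    {"dx": 1.4, "dy": 3, "dz": 0, "roll": 0, "gripper": 0},
    {"dx": 1.4, "dy": 3, "dz": 0, "roll": 0, "gripper": 0},
    {"dx": 1.4, "dy": 3, "dz": 0, "roll": 0, "gripper": 0},
    {"dx": 0.5, "dy": 1.2, "dz": 0, "roll": 0, "gripper": 0},
  ],
)

```text
clock: 5.75
position: [0.4629, 0.0068, 0.0332]
tool_rot: [3.115, -0.406, -0.001]
ft_force: [-0.4, 0.2, -1.2]
width: 0.0105
grasp_force: 58.5
```

Emit:
step_arm(
  targets=[
    {"dx": 0, "dy": 0, "dz": 0, "roll": 0, "gripper": 0},
    {"dx": 0, "dy": 0, "dz": 0, "roll": 0, "gripper": 0},
  ],
)

```text
clock: 6.0
position: [0.4632, 0.0092, 0.0333]
tool_rot: [-3.116, 0.402, 0.0]
ft_force: [-0.8, 0.1, -1.6]
width: 0.0108
grasp_force: 58.5
```

```bash
python3 to.py .479 -.0855 .0333 -.2568
python3 - <<'E'
from h import *
a=snap('scene','s3')[175:315,190:340]; b=snap('side','d3')[190:310,240:370]
a=cv2.resize(a,(450*1,420),interpolation=cv2.INTER_CUBIC)
b=cv2.resize(b,(350,323),interpolation=cv2.INTER_CUBIC)
c=np.zeros((420,800,3),np.uint8);c[:,:450]=a;c[:323,450:]=b
cv2.imwrite('pics/c3.png',c[:,:,::-1])
E
```

```text
t 6.0 pos [0.4632 0.0092 0.0333] yaw -0.2567 zdir [-0.  0. -1.] w 0.010807788764465276 F [-0.8  0.1 -1.6] g 58.49940061569214
tool delta cm [ 3.93  8.75 -0.  ]
roll 0.0001 delta after roll [ 3.93  8.75 -0.  ]
```

View pics/c3.png

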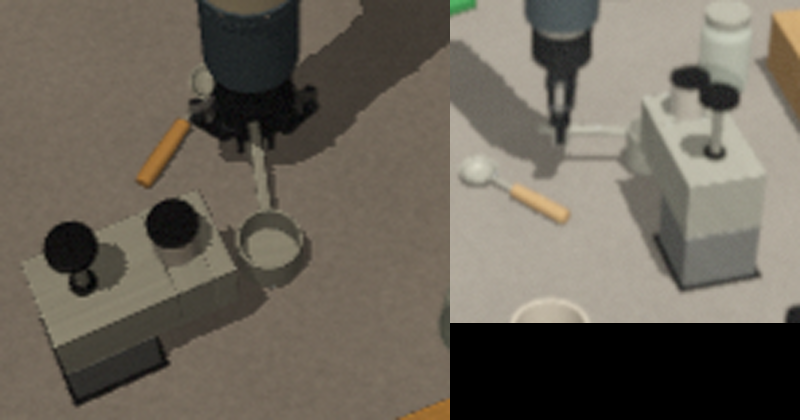

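The picture shows the held cup level, just outside the overhang, with its rim at c3 (272,240). I'll compare the model's silhouette with it.

Run:
```python
from h import *
c=np.array([.4632+.115*np.cos(.2567),.0092-.115*np.sin(.2567)]);print(c)
a=np.linspace(0,2*np.pi,72)
for dx,dy in((0,0),(0,-.005),(-.005,0)):
  q=np.array([proj('scene',[c[0]+dx+.033*np.cos(t),c[1]+dy+.033*np.sin(t),z]) for t in a for z in(.01,.06)])
  print((np.r_[q.min(0),q.max(0)]-[190,175,190,175]+.4)*3)
im=cv2.imread('pics/s3.png')[240:275,262:298].mean(2).astype(int)
print(im[5:22:4].tolist()); print(im[:,10].tolist())
```

```text
[ 0.5744318  -0.01999736]
[235.25570344 205.87269173 302.01746308 286.52900242]
[230.52654699 207.560845   297.33041984 288.25852694]
[233.45846995 201.70575349 300.09637143 282.25101025]
[[105, 105, 104, 105, 106, 108, 110, 107, 104, 108, 108, 108, 108, 111, 119, 105, 102, 87, 93, 98, 116, 123, 108, 107, 104, 104, 104, 108, 107, 103, 102, 102, 102, 103, 101, 101], [106, 104, 104, 103, 104, 110, 108, 110, 112, 84, 55, 57, 58, 63, 66, 68, 69, 69, 72, 69, 72, 72, 71, 69, 69, 77, 103, 109, 107, 103, 105, 104, 105, 103, 103, 102], [111, 73, 61, 61, 62, 62, 85, 109, 50, 53, 58, 80, 117, 123, 124, 121, 122, 122, 123, 123, 123, 123, 124, 110, 86, 67, 63, 84, 113, 75, 102, 106, 103, 100, 101, 103], [123, 123, 111, 69, 60, 59, 71, 87, 80, 72, 89, 123, 123, 124, 125, 124, 122, 123, 122, 124, 124, 122, 121, 122, 120, 122, 118, 102, 63, 58, 59, 76, 103, 101, 102, 104], [126, 124, 124, 124, 112, 70, 58, 52, 52, 82, 115, 99, 124, 124, 127, 125, 125, 126, 124, 124, 123, 124, 121, 122, 118, 106, 53, 53, 52, 57, 60, 77, 104, 105, 104, 105]]
[107, 106, 106, 105, 106, 108, 109, 110, 67, 55, 53, 55, 56, 58, 84, 91, 90, 89, 88, 86, 76, 115, 78, 67, 55, 57, 57, 57, 58, 62, 61, 61, 59, 59, 62]
```

Emit:
step_arm(
  targets=[
    {"dx": 0.6, "dy": 1.4, "dz": 0, "roll": 0, "gripper": 0},
    {"dx": 0.9, "dy": 2.0, "dz": 0, "roll": 0, "gripper": 0},
    {"dx": 0.9, "dy": 2.0, "dz": 0, "roll": 0, "gripper": 0},
    {"dx": 0.9, "dy": 2.0, "dz": 0, "roll": 0, "gripper": 0},
    {"dx": 0.6, "dy": 1.4, "dz": 0, "roll": 0, "gripper": 0},
  ],
)

```text
clock: 6.72
position: [0.4788, -0.0873, 0.0332]
tool_rot: [3.116, -0.403, -0.0]
ft_force: [0.6, 1.0, -1.0]
width: 0.0108
grasp_force: 58.5
```

Emit:
step_arm(
  targets=[
    {"dx": 0, "dy": 0, "dz": 0, "roll": 0, "gripper": 0},
    {"dx": 0, "dy": 0, "dz": 0.4, "roll": 0, "gripper": 0},
    {"dx": 0, "dy": 0, "dz": 0.4, "roll": 0, "gripper": 0},
    {"dx": 0, "dy": 0, "dz": 0.1, "roll": 0, "gripper": 0},
    {"dx": 0, "dy": 0, "dz": 0, "roll": 0, "gripper": 0},
  ],
)

```text
clock: 7.35
position: [0.4787, -0.0859, 0.0242]
tool_rot: [3.116, -0.401, -0.0]
ft_force: [-0.6, 0.1, -1.5]
width: 0.0106
grasp_force: 58.6
```

```bash
python3 to.py .4787 -.0863 .0233 -.2568
```

```text
t 7.35 pos [ 0.4787 -0.0859  0.0242] yaw -0.2563 zdir [-0. -0. -1.] w 0.010614859735390277 F [-0.6  0.1 -1.5] g 58.62259268760681
tool delta cm [0.01 0.03 0.09]
roll 0.0005 delta after roll [0.01 0.03 0.09]
```

Emit:
step_arm(
  targets=[
    {"dx": 0, "dy": 0, "dz": 0.1, "roll": 0, "gripper": 0},
    {"dx": 0, "dy": 0, "dz": 0, "roll": 0, "gripper": 0},
    {"dx": 0, "dy": 0, "dz": 0, "roll": 0, "gripper": 1.6},
    {"dx": 0, "dy": 0, "dz": 0, "roll": 0, "gripper": 3},
    {"dx": 0, "dy": 0, "dz": 0, "roll": 0, "gripper": 3},
  ],
)

```text
clock: 7.98
position: [0.4789, -0.0862, 0.0234]
tool_rot: [3.116, -0.402, 0.0]
ft_force: [0.7, -0.4, -1.1]
width: 0.03
grasp_force: 0.0
```

Emit:
step_arm(
  targets=[
    {"dx": 0, "dy": 0, "dz": 0, "roll": 0, "gripper": 3},
    {"dx": 0, "dy": 0, "dz": -2, "roll": 0, "gripper": 3},
    {"dx": 0, "dy": 0, "dz": -4, "roll": 0, "gripper": 3},
    {"dx": 0, "dy": 0, "dz": -4, "roll": 0, "gripper": 3},
    {"dx": -1, "dy": 0, "dz": -5, "roll": 0, "gripper": 3},
  ],
)

```text
clock: 8.6
position: [0.4686, -0.0837, 0.174]
tool_rot: [3.115, -0.403, -0.003]
ft_force: [1.0, -0.1, -0.5]
width: 0.0298
grasp_force: 0.0
```

Emit:
step_arm(
  targets=[
    {"dx": -1, "dy": 0, "dz": -5, "roll": 0, "gripper": 0},
    {"dx": -1, "dy": 0, "dz": -6, "roll": 0, "gripper": 0},
    {"dx": -1, "dy": 0, "dz": -3, "roll": 0, "gripper": 0},
    {"dx": 0, "dy": 0, "dz": 0, "roll": 0, "gripper": 0},
    {"dx": 0, "dy": 0, "dz": 0, "roll": 0, "gripper": 0},
  ],
)

```text
clock: 9.22
position: [0.4397, -0.0759, 0.3125]
tool_rot: [-3.116, 0.402, 0.002]
ft_force: [-0.2, -0.1, 0.0]
width: -0.0
grasp_force: 0.0
```

```bash
python3 to.py .595 -.2044 .3 -.2568
python3 - <<'E'
from h import *
a=snap('wrist','w4')
cv2.imwrite('pics/w4.png',a[:,:,::-1])
E
```

```text
t 9.22 pos [ 0.4397 -0.0759  0.3125] yaw -0.2567 zdir [-0.001  0.    -1.   ] w -2.609644181394309e-05 F [-0.2 -0.1  0. ] g 0.0
tool delta cm [18.28  8.49  1.23]
roll 0.0001 delta after roll [18.28  8.49  1.25]
```

View pics/w4.png

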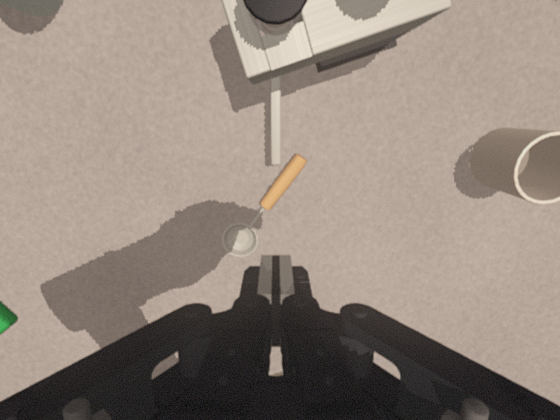

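The wrist view shows the cup standing under the overhang: the handle tip is at (275,163), the head's near corner at (251,78) and its far front corner at (449,7). The spoon hasn't moved.

Run:
```python
from h import *
from fit import W
print(wat(249,78,.15),W([.5925,-.1595,.05],(-.045,.085,.15)))
print(wat(449,7,.15),W([.5925,-.1595,.05],(-.045,-.09,.15)))
t=wat(275.5,163,.045);print('tip',t,'cup',t[0]+.146*np.cos(.2567),t[1]-.146*np.sin(.2567))
```

```text
[ 0.54126808 -0.07935328  0.15      ] [np.float64(0.5433080088942189), np.float64(-0.07685529048360838), 0.15]
[ 0.5516791  -0.24824139  0.15      ] [np.float64(0.5520543635165875), np.float64(-0.2516365860527275), 0.15]
tip [ 0.45103092 -0.07885669  0.045     ] cup 0.5922469488103789 -0.1159246376012162
```

Emit:
step_arm(
  targets=[
    {"dx": 2.3, "dy": 1.1, "dz": 0, "roll": 0, "gripper": 0},
    {"dx": 4, "dy": 1.8, "dz": 0, "roll": 0, "gripper": 0},
    {"dx": 4, "dy": 1.8, "dz": 0, "roll": 0, "gripper": 0},
    {"dx": 4, "dy": 1.8, "dz": 0, "roll": 0, "gripper": 0},
    {"dx": 4, "dy": 2, "dz": 0, "roll": 0, "gripper": 0},
  ],
)

```text
clock: 9.9
position: [0.5963, -0.2057, 0.3114]
tool_rot: [-3.116, 0.402, 0.005]
ft_force: [0.2, 0.2, 0.4]
width: 0.0001
grasp_force: 0.0
```

Emit:
step_arm(
  targets=[
    {"dx": 0, "dy": 0, "dz": 2, "roll": 0, "gripper": 0},
    {"dx": 0, "dy": 0, "dz": 2, "roll": 0, "gripper": 0},
    {"dx": 0, "dy": 0, "dz": 2, "roll": 0, "gripper": 0},
    {"dx": 0, "dy": 0, "dz": 0.5, "roll": 0, "gripper": 0},
    {"dx": 0, "dy": 0, "dz": 0, "roll": 0, "gripper": 0},
  ],
)

```text
clock: 10.52
position: [0.5953, -0.2048, 0.2478]
tool_rot: [3.115, -0.402, -0.002]
ft_force: [-0.0, 0.5, 0.1]
width: -0.0001
grasp_force: 0.0
```

```bash
python3 to.py .595 -.2044 .235 -.2568
python3 - <<'E'
from h import *
a=snap('scene','s5')[185:285,150:290]; b=snap('side','d5')[170:270,290:400]
c=np.zeros((400,800,3),np.uint8);c[:,:440]=cv2.resize(a,(440,400));c[:,440:]=cv2.resize(b,(360,400))
cv2.imwrite('pics/c5.png',c[:,:,::-1])
E
```

```text
t 10.53 pos [ 0.5953 -0.2048  0.2478] yaw -0.2568 zdir [-0.001 -0.    -1.   ] w -0.00011517363319003681 F [-0.   0.5  0.1] g 0.0
tool delta cm [-0.04 -0.04  1.28]
roll -0.0 delta after roll [-0.04 -0.03  1.28]
```

View pics/c5.png

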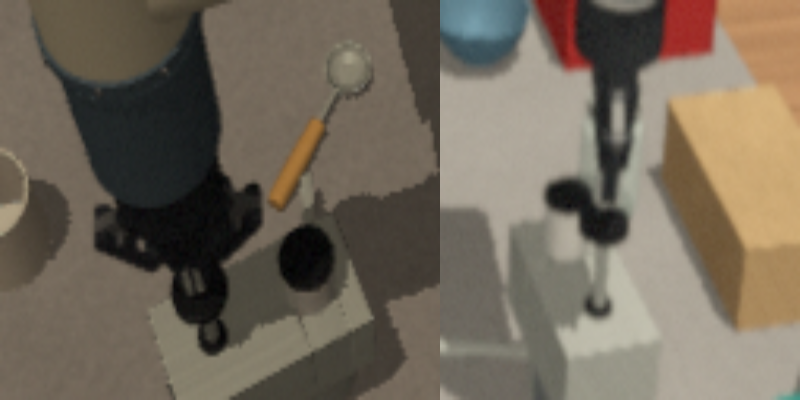

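The fingertips are above the cap in both views: the cap is at c5 (198,290) in scene and at (603,225) in side. Descending.

Emit:
step_arm(
  targets=[
    {"dx": 0, "dy": 0, "dz": 0.5, "roll": 0, "gripper": 0},
    {"dx": 0, "dy": 0, "dz": 0.4, "roll": 0, "gripper": 0},
    {"dx": 0, "dy": 0, "dz": 0.3, "roll": 0, "gripper": 0},
    {"dx": 0, "dy": 0, "dz": 0.2, "roll": 0, "gripper": 0},
    {"dx": 0, "dy": 0, "dz": 0, "roll": 0, "gripper": 0},
  ],
)

```text
clock: 11.25
position: [0.5953, -0.2047, 0.2345]
tool_rot: [3.116, -0.402, -0.0]
ft_force: [-1.6, 0.7, 2.2]
width: 0.0001
grasp_force: 0.9
```

Emit:
step_arm(
  targets=[
    {"dx": 0, "dy": 0, "dz": 0.1, "roll": 0, "gripper": 0},
    {"dx": 0, "dy": 0, "dz": 0.1, "roll": 0, "gripper": 0},
    {"dx": 0, "dy": 0, "dz": 0.1, "roll": 0, "gripper": 0},
    {"dx": 0, "dy": 0, "dz": 0.1, "roll": 0, "gripper": 0},
    {"dx": 0, "dy": 0, "dz": 0, "roll": 0, "gripper": 0},
  ],
)

```text
clock: 11.88
position: [0.5954, -0.2048, 0.2302]
tool_rot: [3.116, -0.402, -0.0]
ft_force: [-0.8, 0.5, 1.7]
width: -0.0
grasp_force: 1.0
```

Emit:
step_arm(
  targets=[
    {"dx": 0, "dy": 0, "dz": 0.1, "roll": 0, "gripper": 0},
    {"dx": 0, "dy": 0, "dz": 0.1, "roll": 0, "gripper": 0},
    {"dx": 0, "dy": 0, "dz": 0.1, "roll": 0, "gripper": 0},
    {"dx": 0, "dy": 0, "dz": 0, "roll": 0, "gripper": 0},
  ],
)

```text
clock: 12.38
position: [0.5955, -0.2047, 0.2272]
tool_rot: [3.116, -0.402, -0.0]
ft_force: [-0.6, 0.6, 2.6]
width: -0.0001
grasp_force: 1.1
```

Emit:
step_arm(
  targets=[
    {"dx": 0, "dy": 0, "dz": 0.1, "roll": 0, "gripper": 0},
    {"dx": 0, "dy": 0, "dz": 0.1, "roll": 0, "gripper": 0},
    {"dx": 0, "dy": 0, "dz": 0.1, "roll": 0, "gripper": 0},
    {"dx": 0, "dy": 0, "dz": 0, "roll": 0, "gripper": 0},
  ],
)

```text
clock: 12.88
position: [0.5955, -0.2047, 0.2242]
tool_rot: [3.116, -0.402, -0.0]
ft_force: [-0.7, 0.6, 1.8]
width: 0.0002
grasp_force: 1.2
```

Emit:
step_arm(
  targets=[
    {"dx": 0, "dy": 0, "dz": 0.1, "roll": 0, "gripper": 0},
    {"dx": 0, "dy": 0, "dz": 0.1, "roll": 0, "gripper": 0},
    {"dx": 0, "dy": 0, "dz": 0.1, "roll": 0, "gripper": 0},
    {"dx": 0, "dy": 0, "dz": 0.1, "roll": 0, "gripper": 0},
    {"dx": 0, "dy": 0, "dz": 0, "roll": 0, "gripper": 0},
  ],
)

```text
clock: 13.5
position: [0.5954, -0.2047, 0.2202]
tool_rot: [3.116, -0.402, -0.0]
ft_force: [-1.7, -0.4, 3.4]
width: -0.0001
grasp_force: 1.2
```

Emit:
step_arm(
  targets=[
    {"dx": 0, "dy": 0, "dz": 0.1, "roll": 0, "gripper": 0},
    {"dx": 0, "dy": 0, "dz": 0.1, "roll": 0, "gripper": 0},
    {"dx": 0, "dy": 0, "dz": 0.1, "roll": 0, "gripper": 0},
    {"dx": 0, "dy": 0, "dz": 0, "roll": 0, "gripper": 0},
  ],
)

```text
clock: 14.0
position: [0.5955, -0.2047, 0.2172]
tool_rot: [3.116, -0.402, -0.0]
ft_force: [-1.5, 0.6, 2.7]
width: 0.0001
grasp_force: 1.3
```

Emit:
step_arm(
  targets=[
    {"dx": 0, "dy": 0, "dz": 0.1, "roll": 0, "gripper": 0},
    {"dx": 0, "dy": 0, "dz": 0.1, "roll": 0, "gripper": 0},
    {"dx": 0, "dy": 0, "dz": 0.1, "roll": 0, "gripper": 0},
    {"dx": 0, "dy": 0, "dz": 0.1, "roll": 0, "gripper": 0},
    {"dx": 0, "dy": 0, "dz": 0, "roll": 0, "gripper": 0},
  ],
)

```text
clock: 14.62
position: [0.5954, -0.2047, 0.2132]
tool_rot: [3.116, -0.402, -0.0]
ft_force: [-0.7, 1.0, 1.7]
width: -0.0002
grasp_force: 1.4
```

Emit:
step_arm(
  targets=[
    {"dx": 0, "dy": 0, "dz": 0.1, "roll": 0, "gripper": 0},
    {"dx": 0, "dy": 0, "dz": 0.1, "roll": 0, "gripper": 0},
    {"dx": 0, "dy": 0, "dz": 0.1, "roll": 0, "gripper": 0},
    {"dx": 0, "dy": 0, "dz": 0.1, "roll": 0, "gripper": 0},
    {"dx": 0, "dy": 0, "dz": 0, "roll": 0, "gripper": 0},
  ],
)

```text
clock: 15.25
position: [0.5955, -0.2048, 0.2098]
tool_rot: [3.116, -0.402, 0.001]
ft_force: [-2.2, 1.8, 5.3]
width: 0.0001
grasp_force: 2.7
```

Emit:
step_arm(
  targets=[
    {"dx": 0, "dy": 0, "dz": 0.1, "roll": 0, "gripper": 0},
    {"dx": 0, "dy": 0, "dz": 0.1, "roll": 0, "gripper": 0},
    {"dx": 0, "dy": 0, "dz": 0.1, "roll": 0, "gripper": 0},
    {"dx": 0, "dy": 0, "dz": 0, "roll": 0, "gripper": 0},
  ],
)

```text
clock: 15.75
position: [0.5955, -0.2048, 0.207]
tool_rot: [3.116, -0.402, 0.001]
ft_force: [-2.8, 2.4, 6.1]
width: 0.0001
grasp_force: 3.2
```

Emit:
step_arm(
  targets=[
    {"dx": 0, "dy": 0, "dz": 0.1, "roll": 0, "gripper": 0},
    {"dx": 0, "dy": 0, "dz": 0.1, "roll": 0, "gripper": 0},
    {"dx": 0, "dy": 0, "dz": 0, "roll": 0, "gripper": 0},
  ],
)

```text
clock: 16.12
position: [0.5955, -0.2048, 0.2056]
tool_rot: [3.115, -0.402, 0.002]
ft_force: [-4.0, 2.2, 8.2]
width: 0.0001
grasp_force: 4.3
```

Emit:
step_arm(
  targets=[
    {"dx": 0, "dy": 0, "dz": 0.1, "roll": 0, "gripper": 0},
    {"dx": 0, "dy": 0, "dz": 0.1, "roll": 0, "gripper": 0},
    {"dx": 0, "dy": 0, "dz": 0, "roll": 0, "gripper": 0},
  ],
)

```text
clock: 16.5
position: [0.5955, -0.2048, 0.2042]
tool_rot: [3.115, -0.402, 0.003]
ft_force: [-3.6, 2.1, 10.4]
width: 0.0
grasp_force: 5.2
```

Emit:
step_arm(
  targets=[
    {"dx": 0, "dy": 0, "dz": 0.1, "roll": 0, "gripper": 0},
    {"dx": 0, "dy": 0, "dz": 0, "roll": 0, "gripper": 0},
  ],
)

```text
clock: 16.75
position: [0.5955, -0.2048, 0.2034]
tool_rot: [3.115, -0.402, 0.003]
ft_force: [-5.6, 2.6, 12.4]
width: 0.0003
grasp_force: 5.7
```

Emit:
step_arm(
  targets=[
    {"dx": 0, "dy": 0, "dz": 0.1, "roll": 0, "gripper": 0},
    {"dx": 0, "dy": 0, "dz": 0, "roll": 0, "gripper": 0},
  ],
)

```text
clock: 17.0
position: [0.5955, -0.2048, 0.2027]
tool_rot: [3.115, -0.402, 0.004]
ft_force: [-4.4, 2.4, 13.4]
width: 0.0001
grasp_force: 6.2
```

Emit:
step_arm(
  targets=[
    {"dx": 0, "dy": 0, "dz": 0.1, "roll": 0, "gripper": 0},
    {"dx": 0, "dy": 0, "dz": 0, "roll": 0, "gripper": 0},
  ],
)

```text
clock: 17.25
position: [0.5955, -0.2048, 0.2019]
tool_rot: [3.115, -0.401, 0.004]
ft_force: [-5.5, 2.9, 13.8]
width: -0.0
grasp_force: 6.7
```

```bash
python3 to.py
python3 - <<'E'
from h import *
for n in('scene','side'):
    snap(n,n+'6');print(n,manip.find_in(n,'tablet'))
E
```

```text
t 17.25 pos [ 0.5955 -0.2048  0.2019] yaw -0.2563 zdir [ 0.002 -0.001 -1.   ] w -2.7257654198561967e-05 F [-5.5  2.9 13.8] g 6.716152321896516
scene []
side [{'bbox': [310.9, 214.6, 354.9, 302.0], 'p': 0.59}]
```

Emit:
step_arm(
  targets=[
    {"dx": 0, "dy": 0, "dz": 0.1, "roll": 0, "gripper": 0},
    {"dx": 0, "dy": 0, "dz": 0, "roll": 0, "gripper": 0},
  ],
)

```text
clock: 17.7
position: [0.5955, -0.2048, 0.2011]
tool_rot: [3.115, -0.401, 0.004]
ft_force: [-5.4, 4.1, 13.5]
width: -0.0
grasp_force: 7.2
```

Emit:
step_arm(
  targets=[
    {"dx": 0, "dy": 0, "dz": 0.07, "roll": 0, "gripper": 0},
    {"dx": 0, "dy": 0, "dz": 0, "roll": 0, "gripper": 0},
    {"dx": 0, "dy": 0, "dz": 0, "roll": 0, "gripper": 0},
  ],
)

```text
clock: 18.08
position: [0.5955, -0.2048, 0.2006]
tool_rot: [3.115, -0.401, 0.005]
ft_force: [-6.2, 3.2, 14.5]
width: 0.0003
grasp_force: 7.5
```

Emit:
step_arm(
  targets=[
    {"dx": 0, "dy": 0, "dz": -0.4, "roll": 0, "gripper": 0},
    {"dx": 0, "dy": 0, "dz": -0.6, "roll": 0, "gripper": 0},
    {"dx": 0, "dy": 0, "dz": -0.8, "roll": 0, "gripper": 0},
    {"dx": 0, "dy": 0, "dz": -0.8, "roll": 0, "gripper": 0},
    {"dx": 0, "dy": 0, "dz": -0.6, "roll": 0, "gripper": 0},
  ],
)

```text
clock: 18.7
position: [0.5955, -0.2047, 0.2297]
tool_rot: [-3.116, 0.402, 0.0]
ft_force: [-0.2, 0.9, 1.4]
width: 0.0003
grasp_force: 0.9
```

Emit:
step_arm(
  targets=[
    {"dx": 0, "dy": 0, "dz": -0.4, "roll": 0, "gripper": 0},
    {"dx": 0, "dy": 0, "dz": -0.5, "roll": 0, "gripper": 0},
    {"dx": 0, "dy": 0, "dz": -2, "roll": 0, "gripper": 0},
    {"dx": 0, "dy": 0, "dz": -4, "roll": 0, "gripper": 0},
    {"dx": 0, "dy": 0, "dz": -4, "roll": 0, "gripper": 0},
  ],
)

```text
clock: 19.32
position: [0.5954, -0.2045, 0.3393]
tool_rot: [-3.115, 0.402, 0.001]
ft_force: [0.9, -0.4, 0.2]
width: 0.0001
grasp_force: 0.0
```

Run:
```python
from h import *
print(manip.observe()['q'],manip.observe()['position'])
# plan: for TCP at (x,y,z), yaw, where does tablet (at outlet, z .014) project in wrist
c=manip.calibration('wrist');M=np.array(c['mount']);K=np.array(c['camera_matrix'])
def pw(T,yaw,X):
    a,s=np.cos(yaw),np.sin(yaw);R=np.array([[a,s,0],[s,-a,0],[0,0,-1.]])
    q=M[:3,:3].T@(R.T@(np.array(X)-T)-M[:3,3]);p=K@q;return p[:2]/p[2], R@M[:3,3]+T
import itertools
for x,y,z in itertools.product((.50,.54,.64,.68),(.02,.05,.08),(.10,.14,.2)):
    p,cam=pw([x,y,z],np.pi/2+.05,[.590,-.1145,.017]); d=np.array([.59,-.1145,.017])-cam
    if 0<p[0]<560 and 0<p[1]<420: print(x,y,z,np.round(p),'slope',round(d[2]/d[1],2))
```

```text
[-8.33005857e-02  4.31849419e-01  6.33653430e-01 -3.37410828e-04
 -1.77344421e+00  1.39741500e+00] [ 0.59535782 -0.20452583  0.3392805 ]
0.5 0.02 0.1 [377. 380.] slope 1.09
0.5 0.02 0.14 [365. 348.] slope 1.28
0.5 0.02 0.2 [351. 311.] slope 1.57
0.5 0.05 0.1 [372. 409.] slope 0.95
0.5 0.05 0.14 [361. 374.] slope 1.12
0.5 0.05 0.2 [348. 334.] slope 1.37
0.5 0.08 0.14 [357. 399.] slope 0.99
0.5 0.08 0.2 [345. 356.] slope 1.22
0.54 0.02 0.1 [328. 378.] slope 1.09
0.54 0.02 0.14 [322. 346.] slope 1.28
0.54 0.02 0.2 [315. 309.] slope 1.57
0.54 0.05 0.1 [325. 407.] slope 0.95
0.54 0.05 0.14 [319. 372.] slope 1.12
0.54 0.05 0.2 [313. 333.] slope 1.37
0.54 0.08 0.14 [316. 397.] slope 0.99
0.54 0.08 0.2 [310. 355.] slope 1.22
0.64 0.02 0.1 [206. 373.] slope 1.09
0.64 0.02 0.14 [215. 341.] slope 1.28
0.64 0.02 0.2 [224. 305.] slope 1.57
0.64 0.05 0.1 [206. 403.] slope 0.95
0.64 0.05 0.14 [215. 368.] slope 1.12
0.64 0.05 0.2 [224. 329.] slope 1.37
0.64 0.08 0.14 [215. 393.] slope 0.99
0.64 0.08 0.2 [224. 351.] slope 1.22
0.68 0.02 0.1 [157. 371.] slope 1.09
0.68 0.02 0.14 [171. 339.] slope 1.28
0.68 0.02 0.2 [187. 304.] slope 1.57
0.68 0.05 0.1 [158. 401.] slope 0.95
0.68 0.05 0.14 [172. 366.] slope 1.12
0.68 0.05 0.2 [188. 327.] slope 1.37
0.68 0.08 0.14 [174. 391.] slope 0.99
0.68 0.08 0.2 [189. 350.] slope 1.22
```

Run:
```python
from h import *
c=manip.calibration('wrist');M=np.array(c['mount']);K=np.array(c['camera_matrix'])
def pw(T,yaw,X):
    a,s=np.cos(yaw),np.sin(yaw);R=np.array([[a,s,0],[s,-a,0],[0,0,-1.]])
    q=M[:3,:3].T@(R.T@(np.array(X)-T)-M[:3,3]);p=K@q;return p[:2]/p[2], R@M[:3,3]+T
X=np.array([.59,-.1145,.017]);best=[]
for yaw in(1.0,1.2,1.35):
  for x in np.arange(.36,.62,.02):
    for y in np.arange(-.06,.16,.02):
      for z in(.14,.18,.22):
        p,cam=pw([x,y,z],yaw,X)
        if 400<p[0]<470 and 250<p[1]<320:
            # sight line clearance at overhang level z=.075 and rim z=.05
            d=cam-X; a=X+d*(.072-.017)/d[2]; b=X+d*(.05-.017)/d[2]
            out=max(a[1]+.0765, .543-a[0]); rim=.030-np.hypot(*(b-X)[:2])
            best.append((min(out,rim),yaw,round(x,2),round(y,2),z,np.round(p),round(out,3),round(rim,3)))
best.sort(key=lambda t:-t[0])
for b in best[:8]: print(b)
```

```text
(np.float64(0.004469914934258287), 1.0, np.float64(0.54), np.float64(0.06), 0.18, array([408., 306.]), np.float64(0.005), np.float64(0.004))
(np.float64(0.004278924896110429), 1.0, np.float64(0.52), np.float64(0.06), 0.18, array([425., 297.]), np.float64(0.005), np.float64(0.004))
(np.float64(0.003976908530619605), 1.2, np.float64(0.52), np.float64(0.02), 0.14, array([402., 311.]), np.float64(0.004), np.float64(0.004))
(np.float64(0.003909326863956224), 1.0, np.float64(0.5), np.float64(0.06), 0.18, array([443., 287.]), np.float64(0.005), np.float64(0.004))
(np.float64(0.003808383173121252), 1.2, np.float64(0.5), np.float64(0.08), 0.22, array([408., 309.]), np.float64(0.004), np.float64(0.004))
(np.float64(0.003664086051933347), 1.2, np.float64(0.48), np.float64(0.08), 0.22, array([424., 303.]), np.float64(0.004), np.float64(0.004))
(np.float64(0.003607507077655118), 1.0, np.float64(0.54), np.float64(0.1), 0.22, array([410., 312.]), np.float64(0.006), np.float64(0.004))
(np.float64(0.0035887280351128772), 1.2, np.float64(0.5), np.float64(0.02), 0.14, array([424., 304.]), np.float64(0.004), np.float64(0.004))
```

Emit:
step_arm(
  targets=[
    {"dx": 0, "dy": 0, "dz": 0, "roll": -0.18, "gripper": 0},
    {"dx": 0, "dy": 0, "dz": 0, "roll": -0.18, "gripper": 0},
    {"dx": 0, "dy": 0, "dz": 0, "roll": -0.18, "gripper": 0},
    {"dx": 0, "dy": 0, "dz": 0, "roll": -0.18, "gripper": 0},
    {"dx": 0, "dy": 0, "dz": 0, "roll": -0.18, "gripper": 0},
  ],
)

```text
clock: 19.95
position: [0.5956, -0.2045, 0.3381]
tool_rot: [-2.977, -1.002, 0.001]
ft_force: [-0.1, 0.2, -0.1]
width: 0.0004
grasp_force: 0.0
```

Emit:
step_arm(
  targets=[
    {"dx": 0, "dy": 0, "dz": 0, "roll": -0.18, "gripper": 0},
    {"dx": 0, "dy": 0, "dz": 0, "roll": -0.18, "gripper": 0},
    {"dx": 3, "dy": -3.4, "dz": 0, "roll": 0, "gripper": 0},
    {"dx": 3, "dy": -3.4, "dz": 0, "roll": 0, "gripper": 0},
    {"dx": 3, "dy": -3.4, "dz": 0, "roll": 0, "gripper": 0},
  ],
)

```text
clock: 20.58
position: [0.5574, -0.0726, 0.3381]
tool_rot: [-2.754, -1.51, 0.0]
ft_force: [0.9, 0.7, -0.2]
width: 0.0003
grasp_force: 0.0
```

Emit:
step_arm(
  targets=[
    {"dx": 3, "dy": -3.4, "dz": 4, "roll": 0, "gripper": 0},
    {"dx": 3, "dy": -3.4, "dz": 4, "roll": 0, "gripper": 0},
    {"dx": 3, "dy": -3.4, "dz": 4, "roll": 0, "gripper": 0},
    {"dx": 0, "dy": 0, "dz": 4, "roll": 0, "gripper": 0},
    {"dx": 0, "dy": 0, "dz": 0, "roll": 0, "gripper": 0},
  ],
)

```text
clock: 21.2
position: [0.5181, 0.0567, 0.1758]
tool_rot: [-2.753, -1.511, 0.01]
ft_force: [-0.0, -0.3, 0.1]
width: 0.0004
grasp_force: 0.0
```

```bash
python3 to.py
python3 - <<'E'
from h import *
a=snap('wrist','w7');print(manip.find_in('wrist','tablet'),manip.find_in('wrist','cup'))
c=a[190:390,280:560];cv2.imwrite('pics/c7.png',cv2.resize(c,(784,560),interpolation=cv2.INTER_CUBIC)[:,:,::-1])
s=snap('scene','s7');d=snap('side','d7')
print(manip.find_in('side','plunger')[:2],manip.find_in('scene','plunger')[:2])
E
```

```text
t 21.2 pos [0.5181 0.0567 0.1758] yaw 1.004 zdir [-0.007 -0.002 -1.   ] w 0.00044615991764956057 F [-0.  -0.3  0.1] g 0.0
[{'bbox': [415.0, 292.1, 440.8, 304.2], 'p': 0.72}] [{'bbox': [388.9, 260.2, 465.2, 320.2], 'p': 0.79}]
[{'bbox': [330.2, 221.1, 346.9, 247.3], 'p': 0.59}] []
```

View pics/c7.png

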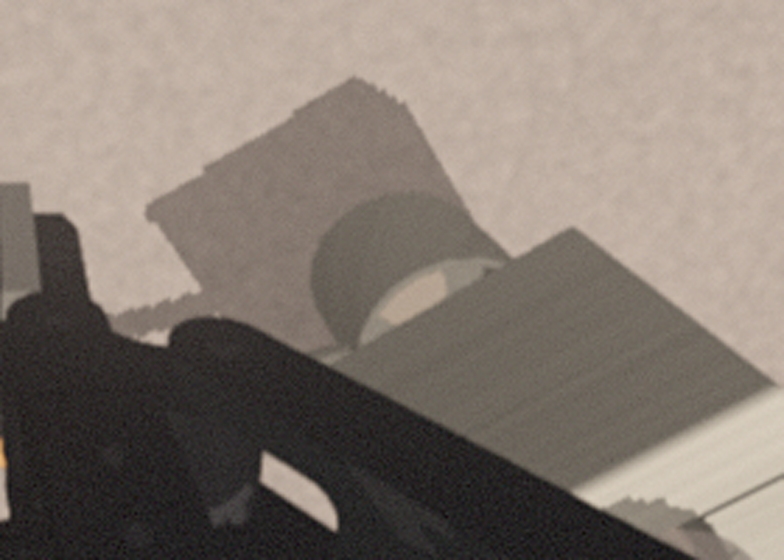

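The wrist view shows the cup under the overhang, with the pale tablet inside it at wrist (428,298), and the network reports it there with p 0.72. The side view has the plunger back at its starting height. The arm touches nothing, so I'm handing in.

```bash
python3 -c "
from rig import manip
print(manip.close_job())"
```

```text
the job is handed in; nothing more can be done
None
```

I handed the job in at about 21 s: the steel cup stands under the outlet with a tablet in it, the plunger is back up after about 15 N at most, and nothing else was moved as far as the pictures show.

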